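# Load the last hinge pintle and rack the tray

## Robot

A 6-joint arm with a two-finger parallel gripper is mounted at the origin on the work surface. World frame = base frame: x ahead of the robot, y to its left, z up, the work surface at z = 0. Lengths are in m, angles in rad, forces in N, time in s.
With the tool pointing down it reaches from about 0.375 to 0.9 m from the base axis. Payload 3.1 kg.
Tool frame: the origin (TCP) lies midway between the tips of the shut fingers; the grasp point (between the pads) lies 19 mm behind it (pinch_z is the distance from the TCP to the grasp point, in m); y points along the fingers, z is the direction in which the jaws open and shut, and the axes are right-handed (so a half turn about y gives the same grasp; the last joint's range is limited). The gripper opens to 87 mm and grips with 3 to 60 N. Pads are 19 mm wide; open, the fingers measure 117 mm over their backs; the gripper's body (75 mm by 190 mm) begins 51 mm behind the grasp point.
Start: joints at [1.002, 0.527, 1.433, -0, 1.181, -0.178], TCP at [0.237, 0.578, 0.223] pointing down, gripper open.
Joint ranges: [-3.08, 3.08], [-0.75, 2.2], [0.22, 2.44], [-1.43, 4.57], [0, 2.65], [-2.85, 2.85]. Speed limits (rad/s): [2.79, 2.79, 3.14, 3.14, 3.14, 3.14].

## Interface

Orientations are given as a unit quaternion [x, y, z, w].
In Python, from rig import * gives the robot as it stands.
- The arm moves only by the tool drive_tool, never from a script. Its argument "plan" is a list of rows, each a list of 7 numbers: the shift along the tool's x, y, z in mm, then the turn, a rotation vector about the tool's x, y, z in degrees, then the finger opening in mm, from 0 to 87. A call has 1 to 10 rows; each row is the pose to reach, as a shift and turn from the pose commanded when the call began, along the tool's axes at that moment; what a row does not reach only later rows make up. A row lasts 1/10 s, in which the tool goes at most 50 mm and 8.59 degrees, less where a joint would pass 70% of its speed; a pose out of reach is approached as far as the arm can. A call with a gripper value outside its range is refused whole. The fingers move at their own pace and stop on an object; "newtons" is the grip in N (left out, the last holds). Time passes only in rows, so rows that repeat a pose let the fingers close. It gives the time, the measured TCP pose, the force and the opening at its end, in the units of the state.
- get_obs(): the state, without advancing time (a new reading comes with each control period).
- camera(name): name is "scene" or "top"; returns the picture (420x560x3 uint8, blue, green, red); there is no depth.
- get_calibration(name): a dict with "fx", "fy", "cx", "cy" (pixels), "D" ([k1, k2, p1, p2, k3] as OpenCV has them; the pictures are not rectified), "origin" and "rotation" of the camera in the world. Camera axes: x right, y down, z forward; pixel columns grow to the right and rows downward; lengths in m; the calibration is good to about 2 mm. A picture is of the moment at which its call begins. get_calibration takes no time and is no camera call.
- hand_in(): hands the job in, once; it reports no verdict.
Trained networks look in the newest picture that a camera, given by its name, has taken for a name from the list of things; names that differ only in an ending like _2 or _b are one class to them, and where a whole thing is asked for, a point or a joint stands for the part that bears it (a point fixed in the world has none). Each returns a list of dicts, best first, with "conf" (0 to 1); they miss things now and then, are a little off and sometimes report something else, mostly with a low value. They report only what shows in the picture. A call takes as long as a camera call. They do not tell look-alikes from the thing itself.
- spot_in(camera, target): "location" ([column, row] in pixels, amid what is visible of it).
- mark_of(camera, target): "location" ([column, row] in pixels: a listed point, or the origin of a listed thing).
The state is a dict: "time": time; "q": joint angles; "joint_velocities": joint speeds; "joint_torque": joint torques, N m; "position": TCP position; "tool_rot": TCP orientation; "ft_force": force on the tool from outside, world axes, zero at the start; "moment": the same for the moment, N m; "grip_width": finger opening in m.
Only numpy, scipy, OpenCV 4.12 (cv2) and the standard library are available. Lean on these libraries where they do the work, as an engineer would, in place of code of your own. Each camera call takes 0.05 s, during which the arm holds its last target. There are 200 camera calls.

## Task

Stand the hinge pintle that was left on the bench upright in the empty pocket of the small metal tray, beside the two already there. Then carry the tray, level and with its handle towards you, to the one bay of the grey rack that is still free, rest it on the ledge in front of that bay and let go; then take it by its handle, or push it from there, and slide it fully home against the stop, with all three pintles still standing in it. Leave everything else on the bench where it is and let go at the end.

Things in the scene. Friction and masses are not known exactly. Their poses are not given: they have to be found in the camera images.
- tray_mid (a point): Loose aluminium tray on the bench: 128 mm long (x), 62 wide (y), 28 tall, side walls 4, floor 3, 0.30 kg empty; can be gripped across its width from above. Three pockets in a row at x = -41, 0, +41 mm, each 54 (y) by about 38 (x), parted by walls 18 high. Handle at its -x end; the +x end is the nose that enters the rack first. Point: its centre, 14 mm above its underside, z up.
- tray_handle (a point): Grip point of the tray's handle, 102 mm from the tray's centre along its -x, 39 mm above its underside: a dark bar along the tray's x, 10 mm thick (y), 14 high, free from 68 to 123 mm from the tray's centre, on a bracket 24 wide and 46 tall at the end wall. Can be pinched from above across its thickness. Tray's axes.
- tray_empty_pocket (a point): Floor of the tray's empty pocket, at the pocket's centre: the nose-end pocket, 41 mm from the tray's centre along +x, 3 mm above the tray's underside. Tray's axes.
- pintle_c_mid (a point): Plain steel hinge pintle: foot 28 (x) x 40 (y) x 12 mm with an upright round pin 14 mm thick in its middle, 54 mm tall in all, 0.11 kg. Point: half-way up, 27 mm above its underside, z up. It stands alone on the bench and goes into the empty pocket, foot's long side along the tray's y, either way round (5 mm to spare each way along x, 7 along y). Can be gripped by the pin from above.
- pintle_a_mid (a point): A pintle of the same size that already stands in the tray's handle-end pocket. Point half-way up, 27 mm above its underside.
- pintle_b_mid (a point): A pintle of the same size that already stands in the tray's middle pocket. Point half-way up, 27 mm above its underside.
- bay_home (a point): Where the tray's centre lies when fully home in the free bay; x points into the bay, z up. The bay's flat runner, 44 mm wide, is 14 mm below this point, 50 mm above the bench. Side walls 68 mm apart, 26 high, begin at x = -66.5 mm. Home, the nose touches the rear stop (within 0.5 mm), the tray's end wall is about level with the side walls' front and the handle stands out.
- bay_ledge (a point): Centre of a tray resting on the ledge before the free bay, 155 mm out from home, same axes and height as home. The ledge is the bare runner, 44 mm wide and level, reaching 31 mm further out than this point. The tray slides on it under a few newtons. Flared lips at the mouth, 66 to 89 mm out from home, widen from 68 to about 86 mm.
- rack: Fixed grey rack: three bays side by side along its y, 105 mm apart; two hold trays like this one (fixed too), one is free. Origin on the bench below the front ends of the middle bay's side walls; x into the bays. A cross bar over the mouths, 3 to 21 mm behind those ends (and one at the rear), has its underside 66 mm and its top 74 mm above the runners.
- spray_can: Not part of the job: a grey spray can 54 mm across, 160 mm tall. Origin at the centre of its underside.
- grinding_disc: Not part of the job: a black disc 110 mm across, 12 mm thick, lying flat. Origin at the centre of its underside.
- angle_offcut: Not part of the job: an offcut of dark angle steel, 40 x 90 x 40 mm. Origin at the centre of its underside.
- wrench: Not part of the job: a 190 mm wrench lying flat. Origin at the centre of its underside.
- tin: Not part of the job: an open aluminium tin 72 mm across, 85 mm tall. Origin at the centre of its underside.
- hammer: Not part of the job: a 270 mm hammer lying flat. Origin at the centre of its underside.
- hex_nut: Not part of the job: a large steel hex nut 38 mm across, 16 mm tall, lying flat. Origin at the centre of its underside.
There are look-alikes about, which are no part of the job. What is shaped like the part that bears pintle_a_mid but orange or yellow is not meant.

How it is judged:
By the outcome, as a careful person would: the job done as asked, in the order asked, and still so for the second after the job is handed in, with the robot touching nothing.
It also fails if it takes over 58 s, if anything falls off the work surface, if the arm or the gripper's body presses on something with over 40 N, if the wrist force passes 120 N, or if a joint passes its speed limit or range.

## Working session

There is one attempt and no reset: what is moved stays moved. The work goes in short steps, Python scripts to look and compute and a tool call to move; the robot and the scene stay as the last step left them, time stands still between calls to the robot, and variables do not carry over. Pictures are saved under pics/ and viewed, about 8 in all and at most 12, crops included, and the job is handed in when it is done.

Besides the shell and the picture viewer there is one more tool, called after "Call:" as name([rows], argument=value, ...), one row to a line, values as JSON. drive_tool: Moves the arm, as the interface text tells. Its arguments: {"type":"object","properties":{"plan":{"type":"array","items":{"type":"array","items":{"type":"number"}}},"newtons":{"type":"number"}},"required":["plan"]}

```bash
mkdir -p pics; ls
cat > h.py <<'E'
from rig import *
import numpy as np, cv2
from scipy.spatial.transform import Rotation as R
def ray(cam,uv):
    c=get_calibration(cam);K=np.array([[c['fx'],0,c['cx']],[0,c['fy'],c['cy']],[0,0,1]])
    p=cv2.undistortPoints(np.array([[uv]],float),K,np.array(c['D'],float))[0,0]
    return np.array(c['origin'],float),rotm(c)@np.array([p[0],p[1],1.])
def rotm(c):
    r=np.array(c['rotation'],float); return r if r.shape==(3,3) else R.from_quat(r).as_matrix()
def at(cam,uv,z):
    o,d=ray(cam,uv); return o+d*(z-o[2])/d[2]
def proj(cam,P):
    c=get_calibration(cam);K=np.array([[c['fx'],0,c['cx']],[0,c['fy'],c['cy']],[0,0,1]])
    M=rotm(c).T; P=np.atleast_2d(P).astype(float)
    return cv2.projectPoints(P,cv2.Rodrigues(M)[0],-M@np.array(c['origin'],float),K,np.array(c['D'],float))[0][:,0]
def tri(a,b):
    (o1,d1),(o2,d2)=ray('top',a),ray('scene',b)
    s=np.linalg.lstsq(np.c_[d1,-d2],o2-o1,rcond=None)[0]
    p,q=o1+s[0]*d1,o2+s[1]*d2
    return (p+q)/2,np.linalg.norm(p-q)
E
python3 - <<'E'
from h import *
a=camera('top');b=camera('scene')
cv2.imwrite('pics/top1.png',cv2.resize(a,(800,600),interpolation=cv2.INTER_CUBIC));cv2.imwrite('pics/scene1.png',cv2.resize(b,(800,600),interpolation=cv2.INTER_CUBIC))
o=get_obs();print(o['position'],o['tool_rot'],o['time'])
for cam in('top','scene'):
  print(cam,get_calibration(cam)['origin'])
  for t in['tray_mid','tray_handle','tray_empty_pocket','pintle_c_mid','bay_home','bay_ledge','rack']:
    print(t,[(np.round(d['location'],1).tolist(),round(d['conf'],2)) for d in mark_of(cam,t)][:6])
E
```

```text
pics
[0.23712258 0.57753707 0.22166644] [ 0.69437763 -0.13719473  0.1366988  -0.69305898] 0.1
top [ 0.20882592 -0.08222505  1.41923867]
tray_mid [([288.9, 194.3], 0.62), ([178.0, 167.1], 0.16)]
tray_handle [([279.1, 224.3], 0.79)]
tray_empty_pocket [([293.0, 181.9], 0.7), ([288.3, 194.1], 0.46), ([343.1, 149.5], 0.18)]
pintle_c_mid [([389.8, 221.4], 0.51), ([279.4, 225.5], 0.38), ([302.2, 135.3], 0.34)]
bay_home [([169.4, 142.8], 0.63)]
bay_ledge [([175.3, 172.9], 0.44)]
rack [([177.6, 171.6], 0.84)]
scene [ 1.09800312 -0.81480235  0.66285383]
tray_mid [([298.2, 232.0], 0.81)]
tray_handle [([278.5, 205.1], 0.78), ([297.7, 224.4], 0.28), ([151.4, 248.2], 0.27)]
tray_empty_pocket [([307.9, 241.1], 0.85), ([140.1, 332.0], 0.57)]
pintle_c_mid [([194.0, 268.5], 0.69)]
bay_home [([351.5, 269.1], 0.39)]
bay_ledge [([348.7, 270.0], 0.36)]
rack [([384.4, 198.3], 0.59)]
```

View pics/top1.png

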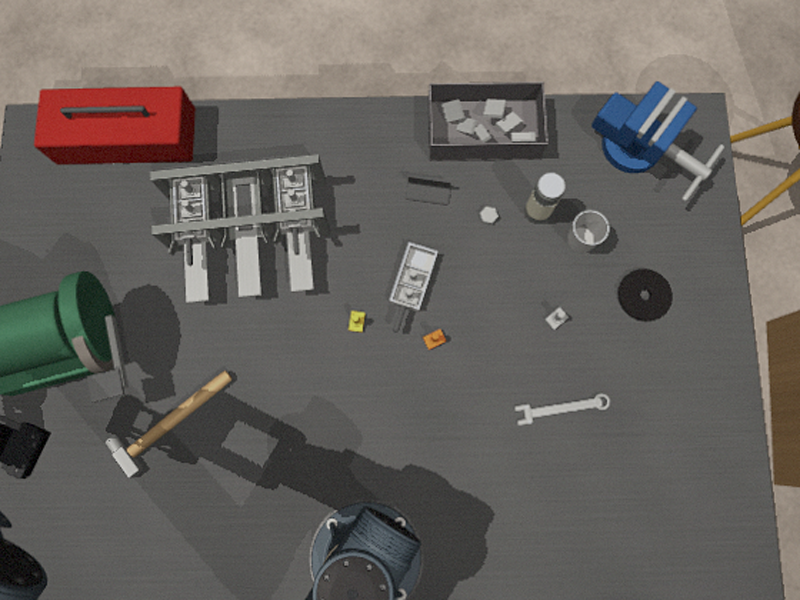

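View pics/scene1.png

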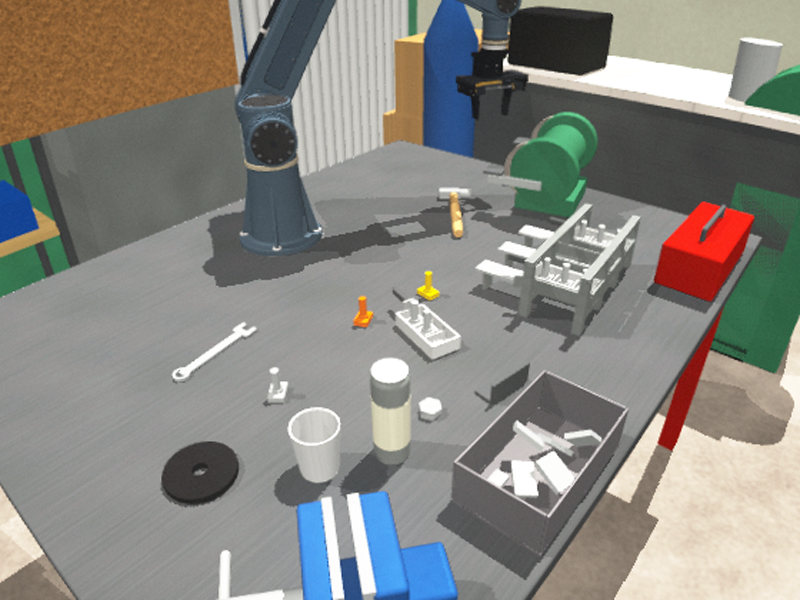

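Top picture (800×600 pixels): the tray is at (415,275), with its nose up and its handle at (400,318). Three loose pintles are on the bench: steel (557,318), yellow (357,321) and orange (434,338). The steel one is the one meant, because the coloured ones are excluded. The middle rack bay (244,205) is free, and its ledge is at (248,270).

Run:
```python
from h import *
a=camera('top')
def crop(u,v,r,n): return cv2.resize(a[v-r:v+r,u-r:u+r],(n,n),interpolation=cv2.INTER_CUBIC)
im=np.hstack([crop(390,223,16,266),crop(290,193,36,266),crop(172,158,56,266)])
cv2.imwrite('pics/crop1.png',im)
M=lambda c,t:max(mark_of(c,t),key=lambda d:d['conf'])['location']
b=camera('scene')
for t in['tray_mid','tray_handle','tray_empty_pocket','pintle_c_mid','bay_home','bay_ledge']:
  p,q=M('top',t),M('scene',t)
  z={'tray_mid':.014,'tray_handle':.039,'tray_empty_pocket':.003,'pintle_c_mid':.027,'bay_home':.064,'bay_ledge':.064}[t]
  print(t,p,q,at('top',p,z).round(4),at('scene',q,z).round(4),tri(p,q)[0].round(4),tri(p,q)[1].round(4))
# pintle foot blob
for n,(u,v,r) in {'pin':(390,223,14)}.items():
  g=cv2.resize(a[v-r:v+r,u-r:u+r],None,fx=8,fy=8,interpolation=cv2.INTER_CUBIC).max(2)
  t,m=cv2.threshold(g,0,255,cv2.THRESH_OTSU)
  c=max(cv2.findContours(m,0,1)[0],key=cv2.contourArea); (x,y),s,an=cv2.minAreaRect(c)
  bx=cv2.boxPoints(((x,y),s,an))/8+[u-r-.5,v-r-.5]
  print(n,t,np.array(s)/8,an,[at('top',p,.012).round(4).tolist() for p in bx],at('top',(x/8+u-r-.5,y/8+v-r-.5),.012))
```

```text
tray_mid [291.2, 194.0] [297.4, 229.8] [ 0.5504 -0.1069  0.014 ] [ 0.5436 -0.0995  0.014 ] [ 0.549  -0.1067  0.0204] 0.0003
tray_handle [278.7, 225.6] [276.3, 207.6] [ 0.4525 -0.0692  0.039 ] [ 0.4521 -0.0805  0.039 ] [ 0.4503 -0.0721  0.035 ] 0.0083
tray_empty_pocket [294.4, 178.1] [305.1, 243.2] [ 0.6017 -0.1176  0.003 ] [ 0.5874 -0.122   0.003 ] [ 0.5953 -0.1219  0.0084] 0.0131
pintle_c_mid [124.1, 290.7] [143.1, 331.1] [0.2764 0.3667 0.027 ] [ 0.5335 -0.5833  0.027 ] [ 0.2602 -0.0397 -0.1646] 0.8918Traceback (most recent call last):
  File "<stdin>", line 9, in <module>
  File "<stdin>", line 6, in <lambda>
ValueError: max() iterable argument is empty
```

View pics/crop1.png

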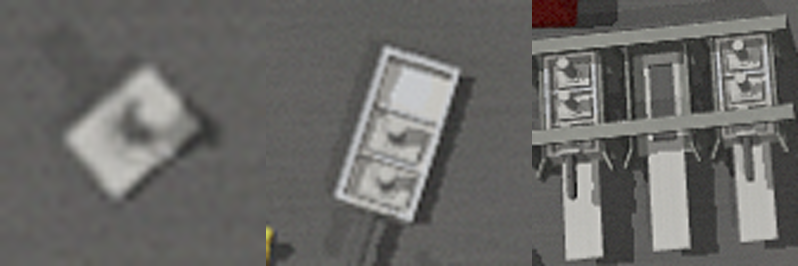

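The crops confirm the steel pintle, its foot turned about 40° in the image. They also show the tray with its nose pocket empty and the middle bay free.

Run:
```python
from h import *
a=camera('top')
def P(u,v,z): return at('top',(u,v),z)
# rects from blobs
def blob(u,v,r,z,th=None,close=0):
  g=cv2.resize(a[v-r:v+r,u-r:u+r],None,fx=8,fy=8,interpolation=cv2.INTER_CUBIC).max(2)
  t,m=cv2.threshold(g,th or 0,255,0 if th else cv2.THRESH_OTSU)
  if close: m=cv2.morphologyEx(m,3,np.ones((close,close)))
  c=max(cv2.findContours(m,0,1)[0],key=cv2.contourArea); R_=cv2.minAreaRect(c)
  bx=cv2.boxPoints(R_)/8+[u-r-.5,v-r-.5]
  W=np.array([at('top',p,z)[:2] for p in bx]); e=np.roll(W,-1,0)-W
  print(t,'ctr',W.mean(0).round(4),'sides',np.linalg.norm(e,axis=1).round(4),'ang',np.degrees(np.arctan2(e[:,1],e[:,0])).round(1))
blob(390,223,14,.011); blob(290,193,28,.028,None,25)
print('tray corners by eye');T=np.array([P(*p,.028)[:2] for p in[(287,169.5),(306.8,174.9),(293.8,216.8),(272.7,210.3)]])
print(T.round(4),T.mean(0)); e=T[0]+T[1]-T[2]-T[3];print(np.degrees(np.arctan2(e[1],e[0])))
print('ledge ends:')
L=lambda x,y:P(116+(x-532)/2.375,102+y/2.375,.05)[:2].round(4)
for n,l in {'mid':[(653,250),(690,247),(648,155),(684,151)],'l':[(567,261),(604,257)],'r':[(738,242),(777,238)]}.items(): print(n,[L(*p).tolist() for p in l])
print('front bar top ends z.124', [P(116+(x-532)/2.375,102+y/2.375,.124)[:2].round(4).tolist() for x,y in[(532,132),(793,106)]])
for c in('top','scene'):
  camera(c)
  for t in('bay_home','bay_ledge','pintle_c_mid','tray_mid','tray_handle','tray_empty_pocket','rack'):
    z={'tray_mid':.014,'tray_handle':.039,'tray_empty_pocket':.003,'pintle_c_mid':.027,'bay_home':.064,'bay_ledge':.064,'rack':0}[t]
    print(c,t,[(at(c,d['location'],z)[:2].round(4).tolist(),round(d['conf'],2)) for d in mark_of(c,t)][:3])
```

```text
132.0 ctr [ 0.4618 -0.3909] sides [0.0416 0.0292 0.0414 0.029 ] ang [ -50.6 -142.   129.2   38.2]
134.0 ctr [ 0.5518 -0.101 ] sides [0.1315 0.0656 0.1311 0.0644] ang [ -18.7 -110.1  160.8   70.3]
tray corners by eye
[[ 0.6213 -0.0957]
 [ 0.6039 -0.1535]
 [ 0.4794 -0.1129]
 [ 0.4995 -0.0524]] [ 0.55101588 -0.10360738]
-18.838780550466236
ledge ends:
mid [[0.5087, 0.2483], [0.5116, 0.2039], [0.6275, 0.2585], [0.6318, 0.2146]]
l [[0.4969, 0.3514], [0.501, 0.307]]
r [[0.5168, 0.1464], [0.521, 0.0996]]
front bar top ends z.124 [[0.6351, 0.3765], [0.6614, 0.073]]
top bay_home [([0.6942, 0.2466], 0.53)]
top bay_ledge []
top pintle_c_mid [([0.6664, -0.2564], 0.55), ([0.4617, -0.3827], 0.53)]
top tray_mid [([0.5523, -0.1046], 0.9), ([0.2663, 0.3811], 0.42)]
top tray_handle [([0.4444, -0.0705], 0.82)]
top tray_empty_pocket [([0.5984, -0.1112], 0.79), ([0.2695, 0.384], 0.31)]
top rack [([0.6323, 0.2355], 0.81), ([0.5499, -0.105], 0.72), ([0.6349, -0.4533], 0.22)]
scene bay_home []
scene bay_ledge []
scene pintle_c_mid [([0.4692, -0.3982], 0.66)]
scene tray_mid [([0.5427, -0.093], 0.8)]
scene tray_handle [([0.4435, -0.0752], 0.64)]
scene tray_empty_pocket [([0.5882, -0.1152], 0.8), ([0.2881, -0.3938], 0.29)]
scene rack [([0.6308, 0.2276], 0.98)]
```

```bash
cat >> h.py <<'E'
def go(p,yaw):
    """shift (mm) and turn about tool y (deg) from the measured pose to TCP p, tool down, jaw axis at world yaw (mod 180)"""
    o=get_obs();M=R.from_quat(o['tool_rot']).as_matrix()
    j=np.degrees(np.arctan2(M[1,2],M[0,2])); d=(yaw-j+90)%180-90
    print('t',round(o['time'],2),'pos',o['position'].round(4),'jaw',j.round(2),'tilt',M[2].round(3),'q1,q6',o['q'][[0,5]].round(2),'F',o['ft_force'].round(1),'w',round(o['grip_width'],4))
    print('shift',(M.T@(np.array(p)-o['position'])*1000).round(1),'world turn',d.round(2),'-> tool y turn',(d*np.sign(M[2,1])).round(2))
E
python3 - <<'E'
from h import *
go((.462,-.391,.12),129.2)
print(get_obs()['q'], R.from_quat(get_obs()['tool_rot']).as_matrix().round(3))
for k in range(3):
  camera('top');print([(at('top',d['location'],.027)[:2].round(4),d['conf']) for d in mark_of('top','pintle_c_mid')][:3])
E
```

```text
t 2.25 pos [0.2374 0.5781 0.2226] jaw 67.67 tilt [-0. -1. -0.] q1,q6 [ 1.   -0.18] F [1.  0.4 0.1] w 0.0872
shift [ 576.   102.6 -811.1] world turn 61.53 -> tool y turn -61.53
[ 1.00251328e+00  5.27477625e-01  1.43272244e+00 -2.88830148e-06
  1.18144499e+00 -1.78500674e-01] [[ 0.925 -0.     0.38 ]
 [-0.38  -0.     0.925]
 [-0.    -1.    -0.   ]]
[(array([ 0.4634, -0.3877]), 0.58)]
[(array([ 0.4572, -0.3911]), 0.65), (array([ 0.7313, -0.1332]), 0.16)]
[(array([ 0.4607, -0.3925]), 0.48)]
```

Call:
drive_tool([
  [443, 0, -335, 0, 80, 0, 87],
  [443, 0, -335, 0, 80, 0, 87],
  [443, 0, -335, 0, 80, 0, 87],
  [443, 0, -335, 0, 80, 0, 87],
  [443, 0, -335, 0, 80, 0, 87],
  [443, 0, -335, 0, 80, 0, 87],
  [443, 0, -335, 0, 80, 0, 87],
  [443, 0, -335, 0, 80, 0, 87],
  [443, 0, -335, 0, 80, 0, 87],
  [443, 0, -335, 0, 80, 0, 87],
], newtons=20)

```text
time: 3.55
position: [0.4927, 0.1457, 0.2229]
tool_rot: [0.442, -0.552, 0.552, -0.443]
ft_force: [0.6, -0.4, 0.6]
grip_width: 0.0871
```

```bash
python3 -c "
from h import *
go((.4615,-.391,.10),129.2)"
```

```text
t 3.55 pos [0.4927 0.1457 0.2229] jaw -12.56 tilt [-0.    -1.     0.001] q1,q6 [0.07 0.29] F [ 0.6 -0.4  0.6] w 0.0871
shift [530.7 122.7  86.1] world turn -38.24 -> tool y turn 38.24
```

Call:
drive_tool([
  [531, 60, 86, 0, 38.2, 0, 87],
  [531, 60, 86, 0, 38.2, 0, 87],
  [531, 60, 86, 0, 38.2, 0, 87],
  [531, 60, 86, 0, 38.2, 0, 87],
  [531, 60, 86, 0, 38.2, 0, 87],
  [531, 60, 86, 0, 38.2, 0, 87],
  [531, 60, 86, 0, 38.2, 0, 60],
  [531, 60, 86, 0, 38.2, 0, 50],
  [531, 60, 86, 0, 38.2, 0, 50],
  [531, 60, 86, 0, 38.2, 0, 50],
])

```text
time: 4.55
position: [0.4642, -0.3508, 0.1671]
tool_rot: [0.238, -0.666, 0.666, -0.239]
ft_force: [0.9, -0.1, 1.0]
grip_width: 0.0626
```

Run:
```python
from h import *
go((.4615,-.391,.10),129.2)
g=get_obs()['position']
a=camera('top');b=camera('scene')
u,v=proj('scene',g)[0].astype(int); u=min(max(u,70),489); v=min(max(v,60),360)
u2,v2=proj('top',(.46,-.39,.03))[0].astype(int)
im=np.hstack([cv2.resize(b[v-50:v+70,u-60:u+60],(400,400),interpolation=2),cv2.resize(a[v2-30:v2+30,u2-30:u2+30],(400,400),interpolation=2)])
cv2.imwrite('pics/c2.png',im);print(u,v,u2,v2)
print([(at('scene',d['location'],.027)[:2].round(4),d['conf']) for d in mark_of('scene','pintle_c_mid')][:3])
```

```text
t 4.55 pos [ 0.4642 -0.3508  0.1671] jaw -50.57 tilt [-0. -1.  0.] q1,q6 [-0.84  0.04] F [ 0.9 -0.1  1. ] w 0.0626
shift [27.6 67.1 29.3] world turn -0.23 -> tool y turn 0.23
200 211 390 221
[(array([ 0.4549, -0.393 ]), 0.65)]
```

View pics/c2.png

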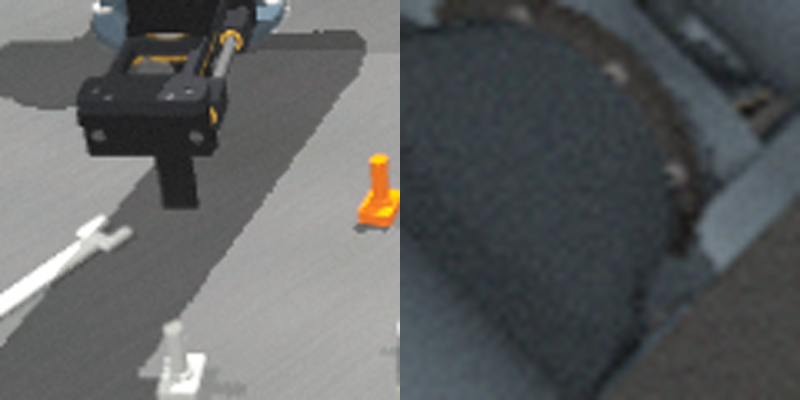

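The crop shows the gripper short of the steel pintle, whose pin top is at scene pixel (191.6,258.5). I'll move over it and compare its position from both cameras.

Call:
drive_tool([
  [28, 50, 29, 0, 0, 0, 50],
  [28, 60, 29, 0, 0, 0, 50],
  [28, 67, 29, 0, 0, 0, 50],
  [28, 67, 29, 0, 0, 0, 50],
])

```text
time: 5.1
position: [0.4609, -0.3866, 0.0992]
tool_rot: [-0.239, 0.667, -0.664, 0.239]
ft_force: [-0.5, 0.2, -0.0]
grip_width: 0.0499
```

Run:
```python
from h import *
print('pin top from scene',at('scene',(191.6,259.3),.054))
go((.4615,-.391,.027),129.2)
```

```text
pin top from scene [ 0.46129409 -0.39281795  0.054     ]
t 5.1 pos [ 0.4609 -0.3866  0.0992] jaw -50.5 tilt [-0.    -1.    -0.004] q1,q6 [-0.88 -0.  ] F [-0.5  0.2 -0. ] w 0.0499
shift [ 2.4 72.2  4.1] world turn -0.3 -> tool y turn 0.3
```

Call:
drive_tool([
  [2, 30, 3, 0, 0, 0, 40],
  [2, 55, 3, 0, 0, 0, 40],
  [2, 72, 3, 0, 0, 0, 40],
  [2, 72, 3, 0, 0, 0, 40],
  [2, 72, 3, 0, 0, 0, 0],
  [2, 72, 3, 0, 0, 0, 0],
  [2, 72, 3, 0, 0, 0, 0],
  [2, 72, 3, 0, 0, 0, 0],
  [2, 72, 3, 0, 0, 0, 0],
  [2, 72, 3, 0, 0, 0, 0],
], newtons=25)

```text
time: 6.1
position: [0.4616, -0.3921, 0.0289]
tool_rot: [-0.239, 0.666, -0.665, 0.239]
ft_force: [-1.4, 2.3, 6.5]
grip_width: 0.0131
```

Call:
drive_tool([
  [0, 0, 0, 0, 0, 0, 0],
  [0, -10, 0, 0, 0, 0, 0],
  [0, -30, 0, 0, 0, 0, 0],
  [0, -60, 0, 0, 0, 0, 0],
  [0, -90, 0, 0, 0, 0, 0],
  [0, -100, 0, 0, 0, 0, 0],
  [0, -100, 0, 0, 0, 0, 0],
])

```text
time: 6.8
position: [0.4626, -0.3935, 0.1298]
tool_rot: [0.238, -0.664, 0.667, -0.239]
ft_force: [-0.3, -0.2, -2.2]
grip_width: 0.0129
```

Run:
```python
from h import *
# tray centre .5514,-.1025 yaw -18.8
c=np.array([.5514,-.1025]);x=np.array([np.cos(np.radians(-18.8)),np.sin(np.radians(-18.8))])
p=c+.041*x;print(p)
go((*p,.128),71.2)
b=camera('scene');u,v=proj('scene',get_obs()['position'])[0].astype(int)
cv2.imwrite('pics/c3.png',cv2.resize(b[v-50:v+50,max(u-50,0):u+50],(500,500),interpolation=2))
for k in range(2):
 for cam in('top','scene'):
  if k: camera(cam)
  elif cam=='top': camera(cam)
  for t,z in(('tray_mid',.014),('tray_handle',.039),('tray_empty_pocket',.003),('pintle_a',.03),('pintle_b',.03)):
   print(cam,t,[(at(cam,d['location'],z)[:2].round(4),round(d['conf'],2)) for d in mark_of(cam,t if t[0]=='t' else t+'_mid')][:2])
```

```text
[ 0.59021262 -0.11571289]
t 6.8 pos [ 0.4626 -0.3935  0.1298] jaw -50.53 tilt [ 0.    -1.     0.004] q1,q6 [-0.89 -0.01] F [-0.3 -0.2 -2.2] w 0.0129
shift [-275.     1.2 -133.3] world turn -58.27 -> tool y turn 58.27
top tray_mid [(array([ 0.6261, -0.4433]), 0.39)]
top tray_handle []
top tray_empty_pocket []
top pintle_a []
top pintle_b []
scene tray_mid [(array([ 0.5444, -0.1001]), 0.6)]
scene tray_handle [(array([ 0.4556, -0.0844]), 0.59), (array([ 0.566 , -0.1262]), 0.4)]
scene tray_empty_pocket [(array([ 0.583, -0.111]), 0.96), (array([ 0.5334, -0.0788]), 0.35)]
scene pintle_a [(array([ 0.4237, -0.1347]), 0.71), (array([0.4614, 0.0231]), 0.56)]
scene pintle_b [(array([ 0.5483, -0.0983]), 0.7), (array([ 0.7505, -0.1689]), 0.57)]
top tray_mid []
top tray_handle []
top tray_empty_pocket []
top pintle_a []
top pintle_b []
scene tray_mid [(array([ 0.5496, -0.0988]), 0.73)]
scene tray_handle [(array([ 0.4616, -0.0875]), 0.61)]
scene tray_empty_pocket [(array([ 0.5766, -0.1162]), 0.76)]
scene pintle_a [(array([0.4548, 0.0336]), 0.67), (array([ 0.4156, -0.1367]), 0.56)]
scene pintle_b [(array([ 0.5495, -0.1021]), 0.53)]
```

View pics/c3.png

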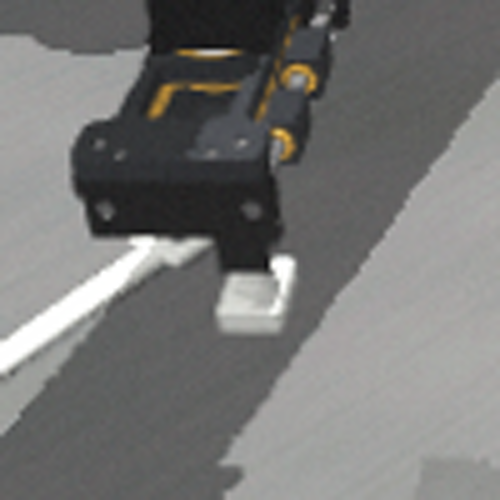

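Crop: the pintle is held by its pin and hangs straight. Next I'll check the tray's pose in the scene view by overlaying a model.

Run:
```python
from h import *
b=camera('scene')
c=np.array([.5514,-.1025]);th=np.radians(-18.8);A=np.array([[np.cos(th),-np.sin(th)],[np.sin(th),np.cos(th)]])
def w(x,y,z): return np.r_[c+A@[x,y],z]
u,v=proj('scene',w(0,0,.02))[0].astype(int);r=40;s=8
im=cv2.resize(b[v-r:v+r,u-r:u+r],None,fx=s,fy=s,interpolation=cv2.INTER_CUBIC)
f=lambda P:((proj('scene',P)-[u-r-.5,v-r-.5])*s).astype(int)
cv2.polylines(im,[f([w(x*.064,y*.031,.028) for x,y in((1,1),(1,-1),(-1,-1),(-1,1))])],True,(0,0,255),1)
cv2.polylines(im,[f([w(x*.064,y*.031,0) for x,y in((1,1),(1,-1),(-1,-1))])],False,(0,255,0),1)
for x in(-.041,0): cv2.circle(im,tuple(f([w(x,0,.057)])[0]),5,(255,0,0),1)
cv2.imwrite('pics/c4.png',im[20:620]);print('1mm ~px x,y:',f([w(.001,0,0),w(.011,0,0),w(.001,.01,0)]))
```

```text
1mm ~px x,y: [[324 377]
 [341 392]
 [349 368]]
```

View pics/c4.png

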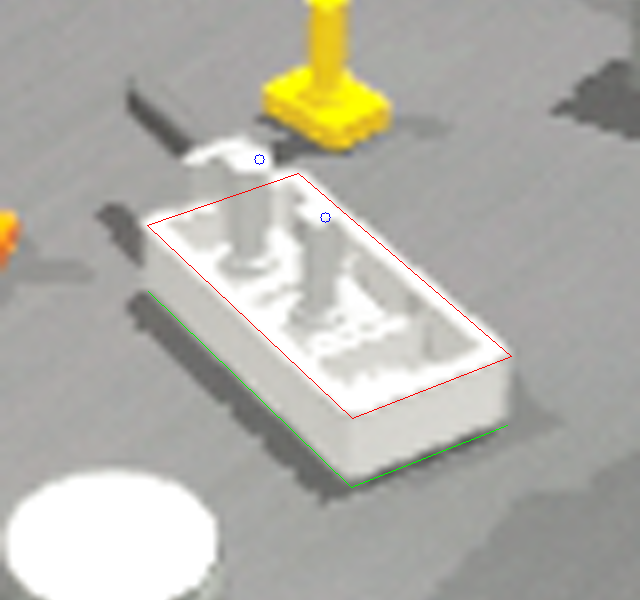

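The overlay matches: the rim and base edges agree to about 1–2 mm. So the tray centre is about (0.551,-0.102), yaw -18.8°. Now I'll carry the pintle over the empty pocket.

Call:
drive_tool([
  [-15, 0, -7, 0, 5, 0, 0],
  [-45, 0, -22, 0, 13, 0, 0],
  [-83, 0, -40, 0, 21, 0, 0],
  [-121, 0, -59, 0, 29, 0, 0],
  [-160, 0, -78, 0, 37, 0, 0],
  [-198, 0, -96, 0, 45, 0, 0],
  [-235, 0, -114, 0, 53, 0, 0],
  [-262, 0, -127, 0, 58.3, 0, 0],
  [-275, 0, -133, 0, 58.3, 0, 0],
  [-275, 0, -133, 0, 58.3, 0, 0],
])

```text
time: 9.05
position: [0.59, -0.1134, 0.1281]
tool_rot: [-0.114, -0.698, 0.698, 0.114]
ft_force: [0.1, -0.4, -1.5]
grip_width: 0.0128
```

```bash
python3 -c "
from h import *
go((.590,-.1157,.0289+.003+.004),71.2)"
```

```text
t 9.05 pos [ 0.59   -0.1134  0.1281] jaw -108.54 tilt [-0. -1.  0.] q1,q6 [-0.38  1.52] F [ 0.1 -0.4 -1.5] w 0.0128
shift [-0.7 92.2  2.2] world turn -0.26 -> tool y turn 0.26
```

Call:
drive_tool([
  [-1, 20, 2, 0, 0, 0, 0],
  [-1, 45, 2, 0, 0, 0, 0],
  [-1, 62, 2, 0, 0, 0, 0],
  [-1, 66, 2, 0, 0, 0, 0],
  [-1, 66, 2, 0, 0, 0, 0],
])

```text
time: 9.55
position: [0.5891, -0.1185, 0.0616]
tool_rot: [-0.115, -0.698, 0.698, 0.117]
ft_force: [0.5, -0.5, -1.0]
grip_width: 0.0133
```

Run:
```python
from h import *
b=camera('scene');c=np.array([.5514,-.1025]);th=np.radians(-18.8);A=np.array([[np.cos(th),-np.sin(th)],[np.sin(th),np.cos(th)]])
def w(x,y,z): return np.r_[c+A@[x,y],z]
u,v=proj('scene',w(0,0,.02))[0].astype(int);r=36;s=8
im=cv2.resize(b[v-r:v+r,u-r:u+r],None,fx=s,fy=s,interpolation=cv2.INTER_CUBIC)
f=lambda P:((proj('scene',P)-[u-r-.5,v-r-.5])*s).astype(int)
cv2.polylines(im,[f([w(.041+x*.019,y*.027,.028) for x,y in((1,1),(1,-1),(-1,-1),(-1,1))])],True,(0,0,255),1)
cv2.imwrite('pics/c5.png',im)
go((.590,-.1157,.0289+.003+.002),71.2)
```

```text
t 9.6 pos [ 0.5898 -0.1184  0.0624] jaw -108.88 tilt [-0. -1.  0.] q1,q6 [-0.38  1.52] F [-0.4 -0.6 -1.7] w 0.0134
shift [ 0.7 28.5 -2.6] world turn 0.08 -> tool y turn -0.08
```

View pics/c5.png

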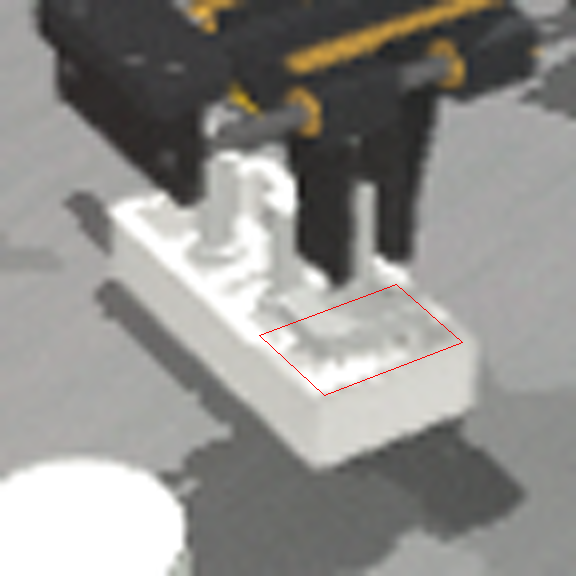

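The crop shows the held pintle over the nose pocket. I'll lower it gently.

Call:
drive_tool([
  [0, 8, -2, 0, 0, 0, 0],
  [0, 16, -2, 0, 0, 0, 0],
  [0, 22, -2, 0, 0, 0, 0],
  [0, 26, -2, 0, 0, 0, 0],
  [0, 29, -2, 0, 0, 0, 0],
  [0, 29, -2, 0, 0, 0, 0],
])

```text
time: 10.2
position: [0.5902, -0.115, 0.0326]
tool_rot: [0.115, 0.698, -0.698, -0.116]
ft_force: [-0.0, -0.4, -1.8]
grip_width: 0.0132
```

```bash
python3 -c "
from h import *
go((.590,-.1157,.0319),71.2)"
```

```text
t 10.2 pos [ 0.5902 -0.115   0.0326] jaw -108.82 tilt [ 0.001 -1.    -0.   ] q1,q6 [-0.38  1.52] F [-0.  -0.4 -1.8] w 0.0132
shift [-0.1  0.7  0.7] world turn 0.02 -> tool y turn -0.02
```

Call:
drive_tool([
  [0, 1, 0, 0, 0, 0, 0],
  [0, 1, 0, 0, 0, 0, 24],
  [0, 1, 0, 0, 0, 0, 24],
  [0, 1, 0, 0, 0, 0, 24],
  [0, 1, 0, 0, 0, 0, 24],
  [0, -10, 0, 0, 0, 0, 24],
  [0, -30, 0, 0, 0, 0, 24],
  [0, -60, 0, 0, 0, 0, 60],
  [0, -80, 0, 0, 0, 0, 87],
  [0, -90, 0, 0, 0, 0, 87],
])

```text
time: 11.2
position: [0.5918, -0.1157, 0.1261]
tool_rot: [-0.117, -0.697, 0.698, 0.114]
ft_force: [0.5, 0.0, 0.2]
grip_width: 0.0403
```

Run:
```python
from h import *
b=camera('scene');c=np.array([.5514,-.1025]);th=np.radians(-18.8);A=np.array([[np.cos(th),-np.sin(th)],[np.sin(th),np.cos(th)]])
def w(x,y,z): return np.r_[c+A@[x,y],z]
u,v=proj('scene',w(0,0,.02))[0].astype(int);r=36;s=8
im=cv2.resize(b[v-r:v+r,u-r:u+r],None,fx=s,fy=s,interpolation=cv2.INTER_CUBIC)
f=lambda P:((proj('scene',P)-[u-r-.5,v-r-.5])*s).astype(int)
cv2.polylines(im,[f([w(x*.064,y*.031,.028) for x,y in((1,1),(1,-1),(-1,-1),(-1,1))])],True,(0,0,255),1)
cv2.imwrite('pics/c6.png',im)
go((*(c-A@[.0,0]),.06),71.2)
```

```text
t 11.25 pos [ 0.5921 -0.1158  0.1267] jaw -108.83 tilt [-0.006 -1.     0.   ] q1,q6 [-0.38  1.52] F [ 0.3 -0.1  0.5] w 0.0441
shift [43.2 66.5  0.6] world turn 0.03 -> tool y turn -0.03
```

View pics/c6.png

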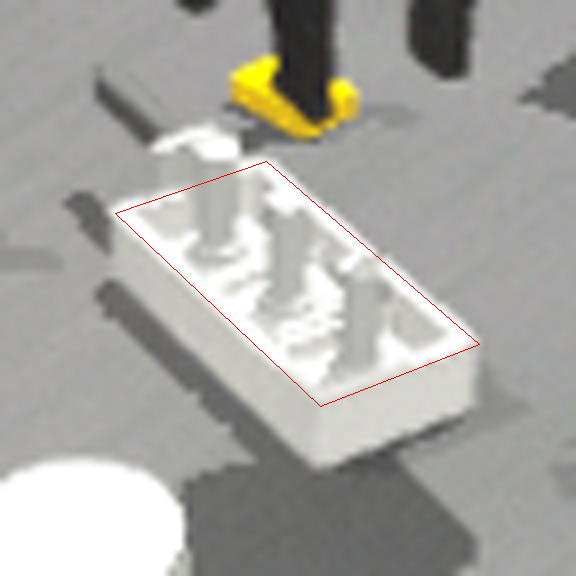

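All three pintles stand in the tray and it hasn't moved; the new pin's top is at about (365,270) in the crop. Next I'll grip the tray across its width.

Call:
drive_tool([
  [15, 0, 0, 0, 0, 0, 87],
  [43, 0, 0, 0, 0, 0, 87],
  [43, 0, 0, 0, 0, 0, 87],
  [43, 0, 0, 0, 0, 0, 87],
  [43, 0, 0, 0, 0, 0, 87],
  [43, 0, 0, 0, 0, 0, 87],
])

```text
time: 11.85
position: [0.5508, -0.1018, 0.123]
tool_rot: [-0.116, -0.697, 0.698, 0.115]
ft_force: [-0.8, 1.0, -0.6]
grip_width: 0.0851
```

```bash
python3 -c "
from h import *
go((.551,-.1025,.004),71.2)"
```

```text
t 11.85 pos [ 0.5508 -0.1018  0.123 ] jaw -108.84 tilt [-0.001 -1.     0.   ] q1,q6 [-0.38  1.52] F [-0.8  1.  -0.6] w 0.0851
shift [ -0.3 119.    0.6] world turn 0.04 -> tool y turn -0.04
```

Call:
drive_tool([
  [0, 40, 0.5, 0, 0, 0, 87],
  [0, 80, 0.5, 0, 0, 0, 87],
  [0, 105, 0.5, 0, 0, 0, 87],
  [0, 118, 0.5, 0, 0, 0, 87],
  [0, 118, 0.5, 0, 0, 0, 87],
  [0, 118, 0.5, 0, 0, 0, 75],
  [0, 118, 0.5, 0, 0, 0, 66],
  [0, 118, 0.5, 0, 0, 0, 55],
  [0, 118, 0.5, 0, 0, 0, 40],
  [0, 118, 0.5, 0, 0, 0, 40],
], newtons=30)

```text
time: 12.85
position: [0.5504, -0.1018, 0.0062]
tool_rot: [-0.117, -0.698, 0.698, 0.115]
ft_force: [0.7, -0.1, 5.0]
grip_width: 0.0618
```

Call:
drive_tool([
  [0, 0, 0, 0, 0, 0, 40],
  [0, 0, 0, 0, 0, 0, 40],
  [0, 0, 0, 0, 0, 0, 40],
], newtons=45)

```text
time: 13.15
position: [0.5504, -0.1018, 0.0062]
tool_rot: [-0.116, -0.698, 0.698, 0.115]
ft_force: [0.9, 0.7, 6.4]
grip_width: 0.0616
```

```bash
python3 -c "
from h import *
go((.541,.229,.11),95.2)"
```

```text
t 13.15 pos [ 0.5504 -0.1018  0.0062] jaw -108.85 tilt [-0.002 -1.    -0.   ] q1,q6 [-0.38  1.52] F [0.9 0.7 6.4] w 0.0616
shift [ 115.6 -103.9 -310. ] world turn 24.05 -> tool y turn -24.05
```

Call:
drive_tool([
  [0, -4, 0, 0, 0, 0, 40],
  [0, -12, 0, 0, 0, 0, 40],
  [0, -27, 0, 0, 0, 0, 40],
  [0, -47, 0, 0, 0, 0, 40],
  [0, -70, 0, 0, 0, 0, 40],
  [0, -95, 0, 0, 0, 0, 40],
  [0, -118, 0, 0, 0, 0, 40],
  [0, -135, 0, 0, 0, 0, 40],
  [0, -143, 0, 0, 0, 0, 40],
  [0, -145, 0, 0, 0, 0, 40],
])

```text
time: 14.15
position: [0.5493, -0.1017, 0.1506]
tool_rot: [-0.116, -0.698, 0.698, 0.116]
ft_force: [0.2, -0.6, -6.3]
grip_width: 0.0619
```

Run:
```python
from h import *
go((.525,.227,.15),95.2); print(get_obs()['moment'])
b=camera('scene');u,v=proj('scene',get_obs()['position'])[0].astype(int)
cv2.imwrite('pics/c7.png',cv2.resize(b[v-45:v+45,u-45:u+45],(540,540),interpolation=2))
```

```text
t 14.15 pos [ 0.5493 -0.1017  0.1506] jaw -108.83 tilt [-0. -1.  0.] q1,q6 [-0.38  1.52] F [ 0.2 -0.6 -6.3] w 0.0619
shift [ 129.2    0.5 -303.3] world turn 24.03 -> tool y turn -24.03
[ 0.02685049  0.1164516  -0.0270866 ]
```

View pics/c7.png

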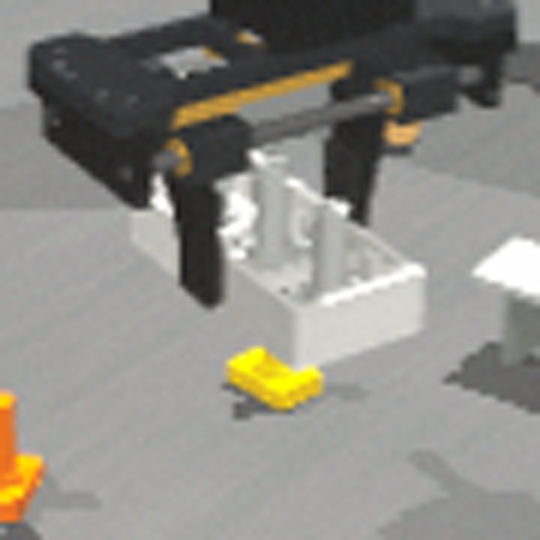

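Crop: the tray hangs level, with pintles standing. I'll carry it, with a ramped speed, to above the ledge.

Call:
drive_tool([
  [3, 0, -7, 0, -0.6, 0, 40],
  [9, 0, -21, 0, -1.8, 0, 40],
  [20, 0, -46, 0, -4, 0, 40],
  [35, 0, -82, 0, -6.6, 0, 40],
  [53, 0, -124, 0, -9.8, 0, 40],
  [71, 0, -168, 0, -13, 0, 40],
  [89, 0, -210, 0, -16.5, 0, 40],
  [105, 0, -247, 0, -19.5, 0, 40],
  [118, 0, -277, 0, -22, 0, 40],
  [126, 0, -296, 0, -23.5, 0, 40],
])

```text
time: 15.2
position: [0.5234, 0.2229, 0.149]
tool_rot: [-0.032, 0.707, -0.706, 0.03]
ft_force: [0.4, -0.6, -6.8]
grip_width: 0.0617
```

Call:
drive_tool([
  [0, 0, -3, 0, -0.3, 0, 40],
  [0, 0, -6, 0, -0.5, 0, 40],
  [0, 0, -6, 0, -0.5, 0, 40],
  [0, 0, -6, 0, -0.5, 0, 40],
])

```text
time: 15.6
position: [0.5253, 0.2242, 0.1498]
tool_rot: [0.032, -0.706, 0.707, -0.031]
ft_force: [0.5, -0.3, -6.8]
grip_width: 0.0619
```

```bash
cat > ov.py <<'E'
from h import *
def overlay(fn,home,yaw,extra=0.155,r=48,s=12):
  b=camera('scene');th=np.radians(yaw);A=np.array([[np.cos(th),-np.sin(th)],[np.sin(th),np.cos(th)]])
  w=lambda x,y,z:np.r_[np.array(home)+A@[x,y],z]
  u,v=proj('scene',w(-.08,0,.06))[0].astype(int)
  x0,y0=u-32,v-28
  im=cv2.resize(b[y0:y0+52,x0:x0+66],None,fx=s,fy=s,interpolation=cv2.INTER_CUBIC)
  f=lambda P:((proj('scene',P)-[x0-.5,y0-.5])*s).astype(int)
  for dy in(-.105,0): cv2.polylines(im,[f([w(x,dy+y,.05) for x,y in((-.1,-.022),(-.186,-.022),(-.186,.022),(-.1,.022))])],False,(0,0,255),1)
  cv2.polylines(im,[f([w(x,y,.124) for x,y in((-.0635,-.145),(-.0635,.145))])],False,(255,0,0),1)
  cv2.imwrite(fn,im)
E
python3 - <<'E'
from ov import *
go((.5406,.229,.15),95.2)
overlay('pics/c8.png',(.695,.243),5.2)
E
```

```text
t 15.6 pos [0.5253 0.2242 0.1498] jaw -84.89 tilt [ 0.001 -1.     0.   ] q1,q6 [0.21 1.69] F [ 0.5 -0.3 -6.8] w 0.0619
shift [-15.7  -0.2  -3.4] world turn 0.09 -> tool y turn -0.09
```

View pics/c8.png

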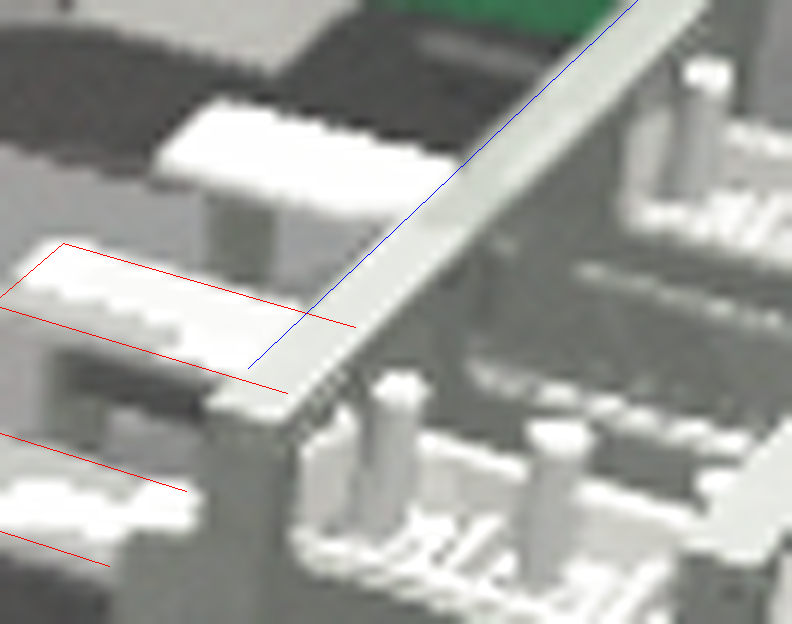

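The overlay agrees with the ledge and cross-bar edges, with the bay perhaps 2 mm further to +y. I'll use ledge centre (0.5406,0.231), yaw 5.2°. Next I'll move over it and lower the tray.

Call:
drive_tool([
  [-5, 4, -2, 0, 0, 0, 40],
  [-12, 14, -4, 0, 0, 0, 40],
  [-16, 30, -5, 0, 0, 0, 40],
  [-16, 48, -5, 0, 0, 0, 40],
  [-16, 64, -5, 0, 0, 0, 40],
  [-16, 76, -5, 0, 0, 0, 40],
  [-16, 83, -5, 0, 0, 0, 40],
  [-16, 86, -5, 0, 0, 0, 40],
  [-16, 86, -5, 0, 0, 0, 40],
  [-16, 86, -5, 0, 0, 0, 40],
])

```text
time: 16.65
position: [0.5415, 0.2316, 0.0647]
tool_rot: [-0.031, 0.706, -0.706, 0.032]
ft_force: [0.1, -0.5, -6.0]
grip_width: 0.062
```

Run:
```python
from h import *
go((.5406,.231,.0562),95.2)
a=camera('top');P=[]
for k in range(4):
  b=camera('scene'); P.append(get_obs()['position'])
print(np.mean(P,0))
u,v=proj('scene',(.56,.23,.09))[0].astype(int)
cv2.imwrite('pics/c9.png',cv2.resize(b[v-34:v+34,u-44:u+44],(792,612),interpolation=cv2.INTER_CUBIC)[:600])
```

```text
t 16.65 pos [0.5415 0.2316 0.0647] jaw -84.83 tilt [-0.001 -1.    -0.   ] q1,q6 [0.21 1.7 ] F [ 0.1 -0.5 -6. ] w 0.062
shift [1.  8.5 0.5] world turn 0.03 -> tool y turn -0.03
[0.54140257 0.23156738 0.06485988]
```

View pics/c9.png

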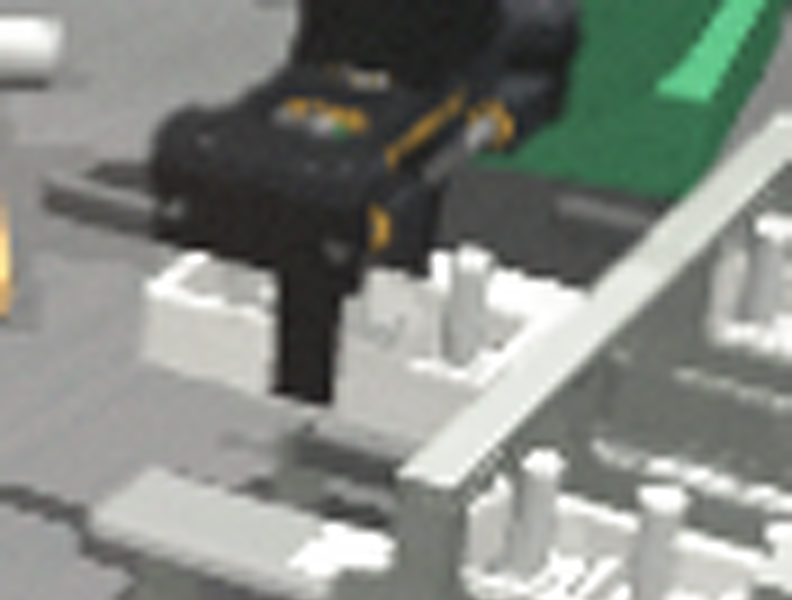

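Crop: the tray is level just above the middle ledge, clear of the cross bar. I'll lower it to contact.

Call:
drive_tool([
  [0, 3, 0, 0, 0, 0, 40],
  [0, 5.5, 0, 0, 0, 0, 40],
  [0, 7, 0, 0, 0, 0, 40],
  [0, 8, 0, 0, 0, 0, 40],
  [0, 8, 0, 0, 0, 0, 40],
])

```text
time: 17.4
position: [0.5406, 0.2314, 0.0563]
tool_rot: [0.032, -0.706, 0.706, -0.032]
ft_force: [-0.8, 0.4, -4.1]
grip_width: 0.0614
```

Call:
drive_tool([
  [0, 0.5, 0, 0, 0, 0, 40],
  [0, 1, 0, 0, 0, 0, 40],
  [0, 1, 0, 0, 0, 0, 40],
])

```text
time: 17.7
position: [0.5406, 0.2314, 0.0562]
tool_rot: [0.032, -0.706, 0.706, -0.032]
ft_force: [-3.4, -1.6, 4.6]
grip_width: 0.0618
```

Call:
drive_tool([
  [0, 0, 0, 0, 0, 0, 64],
  [0, 0, 0, 0, 0, 0, 70],
  [0, 0, 0, 0, 0, 0, 87],
  [0, 0, 0, 0, 0, 0, 87],
  [0, 0, 0, 0, 0, 0, 87],
  [0, -10, 0, 0, 0, 0, 87],
  [0, -40, 0, 0, 0, 0, 87],
  [0, -80, 0, 0, 0, 0, 87],
  [0, -100, 0, 0, 0, 0, 87],
  [0, -100, 0, 0, 0, 0, 87],
])

```text
time: 18.7
position: [0.5436, 0.2321, 0.1593]
tool_rot: [-0.029, 0.707, -0.706, 0.035]
ft_force: [0.0, 0.2, -0.6]
grip_width: 0.087
```

Call:
drive_tool([
  [40, 0, 0, 0, 0, 0, 50],
  [80, 0, 0, 0, 0, 0, 40],
  [102, 0, 0, 0, 0, 0, 40],
  [102, 0, 0, 0, 0, 0, 40],
  [102, 0, 0, 0, 0, 0, 40],
  [102, 0, 0, 0, 0, 0, 40],
  [102, 0, 0, 0, 0, 0, 40],
], newtons=15)

```text
time: 19.4
position: [0.441, 0.2224, 0.1551]
tool_rot: [-0.031, 0.706, -0.706, 0.032]
ft_force: [0.4, -0.3, -0.9]
grip_width: 0.0423
```

Run:
```python
from h import *
c=np.array([.5412,.2314]);th=np.radians(5.2);A=np.array([[np.cos(th),-np.sin(th)],[np.sin(th),np.cos(th)]])
h=c+A@[-.102,0];print('handle',h)
b=camera('scene')
for t,z in(('tray_handle',.089),('tray_mid',.064)): print([(at('scene',d['location'],z)[:2].round(4),round(d['conf'],2)) for d in mark_of('scene',t)][:3])
go((*h,.070),95.2)
w=lambda x,y,z:np.r_[c+A@[x,y],z]
u,v=proj('scene',w(-.02,0,.07))[0].astype(int);r=32;s=9;x0,y0=u-40,v-r
im=cv2.resize(b[y0:y0+64,x0:x0+88],None,fx=s,fy=s,interpolation=cv2.INTER_CUBIC)
f=lambda P:((proj('scene',P)-[x0-.5,y0-.5])*s).astype(int)
cv2.polylines(im,[f([w(x*.064,y*.031,.078) for x,y in((1,1),(1,-1),(-1,-1),(-1,1))])],True,(0,0,255),1)
cv2.polylines(im,[f([w(x,y*.005,.096) for x,y in((-.068,1),(-.123,1),(-.123,-1),(-.068,-1))])],True,(0,255,0),1)
cv2.imwrite('pics/c10.png',im)
```

```text
handle [0.43961979 0.22215548]
[(array([0.4383, 0.2099]), 0.72)]
[(array([0.532, 0.237]), 0.61)]
t 19.55 pos [0.4401 0.2223 0.155 ] jaw -84.85 tilt [-0. -1. -0.] q1,q6 [0.24 1.72] F [0.5 0.6 0.2] w 0.0407
shift [ 0.5 85.   0.1] world turn 0.05 -> tool y turn -0.05
```

Call:
drive_tool([
  [0, 30, 0, 0, 0, 0, 40],
  [0, 55, 0, 0, 0, 0, 40],
  [0, 72, 0, 0, 0, 0, 40],
  [0, 82, 0, 0, 0, 0, 40],
  [0, 85, 0, 0, 0, 0, 40],
  [0, 85, 0, 0, 0, 0, 40],
])

```text
time: 20.15
position: [0.4396, 0.2223, 0.07]
tool_rot: [-0.032, 0.706, -0.706, 0.032]
ft_force: [0.4, -0.2, 0.5]
grip_width: 0.0399
```

Call:
drive_tool([
  [0, 0, 0, 0, 0, 0, 25],
  [0, 0, 0, 0, 0, 0, 16],
  [0, 0, 0, 0, 0, 0, 10],
  [0, 0, 0, 0, 0, 0, 0],
  [0, 0, 0, 0, 0, 0, 0],
  [0, 0, 0, 0, 0, 0, 0],
], newtons=10)

```text
time: 20.75
position: [0.4395, 0.2223, 0.0704]
tool_rot: [-0.032, 0.706, -0.706, 0.032]
ft_force: [-1.1, -0.1, 2.1]
grip_width: 0.0099
```

Call:
drive_tool([
  [-3, 0, 0, 0, 0, 0, 0],
  [-9, 0, 0, 0, 0, 0, 0],
  [-17, 0, 0, 0, 0, 0, 0],
  [-25, 0, 0, 0, 0, 0, 0],
  [-33, 0, 0, 0, 0, 0, 0],
  [-40, 0, 0, 0, 0, 0, 0],
  [-45, 0, 0, 0, 0, 0, 0],
  [-48, 0, 0, 0, 0, 0, 0],
], newtons=15)

```text
time: 21.55
position: [0.4782, 0.2253, 0.0699]
tool_rot: [0.039, -0.705, 0.707, -0.025]
ft_force: [-14.1, -1.2, 15.3]
grip_width: 0.0095
```

Call:
drive_tool([
  [-3, 0, 0, 0, 0, 0, 0],
  [-9, 0, 0, 0, 0, 0, 0],
  [-16, 0, 0, 0, 0, 0, 0],
  [-23, 0, 0, 0, 0, 0, 0],
  [-30, 0, 0, 0, 0, 0, 0],
  [-37, 0, 0, 0, 0, 0, 0],
  [-42, 0, 0, 0, 0, 0, 0],
  [-45, 0, 0, 0, 0, 0, 0],
])

```text
time: 22.35
position: [0.5246, 0.2298, 0.0698]
tool_rot: [0.038, -0.706, 0.707, -0.026]
ft_force: [-12.6, -1.5, 13.0]
grip_width: 0.0097
```

Call:
drive_tool([
  [0, -1.5, 0, 0, 0, 0, 0],
  [0, -3, 0, 0, 0, 0, 0],
  [0, -3, 0, 0, 0, 0, 0],
])

```text
time: 22.65
position: [0.531, 0.2305, 0.0725]
tool_rot: [0.033, -0.706, 0.707, -0.031]
ft_force: [-2.0, -0.4, -2.1]
grip_width: 0.01
```

Run:
```python
from h import *
b=camera('scene');camera('scene')
go((.593,.2353,.070),95.2);o=get_obs();print(o['moment'].round(2),R.from_quat(o['tool_rot']).as_matrix().round(4))
for t,z in(('tray_handle',.089),('tray_mid',.064)): print([(at('scene',d['location'],z)[:2].round(4),round(d['conf'],2)) for d in mark_of('scene',t)][:3])
```

```text
t 22.75 pos [0.5313 0.2305 0.0725] jaw -84.84 tilt [ 0.002 -1.     0.   ] q1,q6 [0.22 1.7 ] F [-2.5  0.9 -2.3] w 0.0098
shift [-61.8   2.4   0.8] world turn 0.04 -> tool y turn -0.04
[-0.1   0.68  0.03] [[-9.959e-01 -1.700e-03  9.000e-02]
 [-9.000e-02 -3.000e-04 -9.959e-01]
 [ 1.700e-03 -1.000e+00  2.000e-04]]
[(array([0.5144, 0.2193]), 0.67)]
[(array([0.6183, 0.2314]), 0.67), (array([ 0.3686, -0.434 ]), 0.57)]
```

Call:
drive_tool([
  [-2, 0, 0, 0, 0, 0, 0],
  [-6, -0.5, 0, 0, 0, 0, 0],
  [-11, -0.5, 0, 0, 0, 0, 0],
  [-16, -1, 0, 0, 0, 0, 0],
  [-21, -1, 0, 0, 0, 0, 0],
  [-26, -1, 0, 0, 0, 0, 0],
  [-31, -1, 0, 0, 0, 0, 0],
  [-35, -1, 0, 0, 0, 0, 0],
], newtons=25)

```text
time: 23.65
position: [0.5674, 0.2338, 0.0741]
tool_rot: [-0.032, 0.706, -0.706, 0.032]
ft_force: [-2.5, -0.6, -4.3]
grip_width: 0.0096
```

Run:
```python
from h import *
for k in range(3):
  b=camera('scene')
  for t,z in(('tray_handle',.089),('tray_mid',.064)): print([(at('scene',d['location'],z)[:2].round(4),round(d['conf'],2)) for d in mark_of('scene',t)][:3])
go((.5934,.2353,.070),95.2);print(get_obs()['moment'])
u,v=proj('scene',(.62,.235,.08))[0].astype(int)
cv2.imwrite('pics/c11.png',cv2.resize(b[v-34:v+32,u-44:u+44],(792,594),interpolation=cv2.INTER_CUBIC))
```

```text
[(array([0.5589, 0.2287]), 0.62)]
[(array([0.6566, 0.2365]), 0.75)]
[(array([0.5623, 0.2198]), 0.5)]
[(array([0.6613, 0.2314]), 0.66)]
[(array([0.555 , 0.2474]), 0.52), (array([0.6568, 0.2243]), 0.2)]
[(array([0.6645, 0.2431]), 0.84), (array([ 0.3641, -0.4419]), 0.59)]
t 24.1 pos [0.5675 0.2339 0.0744] jaw -84.84 tilt [-0.002 -1.    -0.   ] q1,q6 [0.21 1.69] F [ 1.2  0.3 -4.3] w 0.0098
shift [-25.9   4.4   0.9] world turn 0.04 -> tool y turn -0.04
[-0.03647769  0.10670011 -0.0324343 ]
```

Call:
drive_tool([
  [-3, 0.5, 0, 0, 0, 0, 0],
  [-8, 1, 0, 0, 0, 0, 0],
  [-12, 1, 0, 0, 0, 0, 0],
  [-16, 1, 0, 0, 0, 0, 0],
  [-19, 1, 0, 0, 0, 0, 0],
  [-21, 1, 0, 0, 0, 0, 0],
])

```text
time: 24.7
position: [0.588, 0.2357, 0.0731]
tool_rot: [0.032, -0.706, 0.706, -0.032]
ft_force: [-2.2, -0.3, -2.9]
grip_width: 0.0095
```

Call:
drive_tool([
  [-1, 0, 0, 0, 0, 0, 0],
  [-2, 0, 0, 0, 0, 0, 0],
  [-3, 0, 0, 0, 0, 0, 0],
  [-4, 0, 0, 0, 0, 0, 0],
  [-4, 0, 0, 0, 0, 0, 0],
])

```text
time: 25.2
position: [0.5919, 0.236, 0.0732]
tool_rot: [-0.032, 0.706, -0.706, 0.032]
ft_force: [-1.7, -1.4, -3.5]
grip_width: 0.0099
```

Call:
drive_tool([
  [-1, 0, 0, 0, 0, 0, 0],
  [-2, 0, 0, 0, 0, 0, 0],
  [-3, 0, 0, 0, 0, 0, 0],
  [-4, 0, 0, 0, 0, 0, 0],
  [-4, 0, 0, 0, 0, 0, 0],
])

```text
time: 25.7
position: [0.5957, 0.2364, 0.0731]
tool_rot: [-0.032, 0.706, -0.706, 0.032]
ft_force: [-2.3, 0.0, -2.0]
grip_width: 0.0098
```

Call:
drive_tool([
  [-1, 0, 0, 0, 0, 0, 0],
  [-2, 0, 0, 0, 0, 0, 0],
  [-3, 0, 0, 0, 0, 0, 0],
  [-3, 0, 0, 0, 0, 0, 0],
])

```text
time: 26.1
position: [0.5956, 0.2364, 0.0724]
tool_rot: [0.034, -0.706, 0.707, -0.029]
ft_force: [-8.3, -0.5, -0.7]
grip_width: 0.0097
```

Call:
drive_tool([
  [-1, 0.5, 0, 0, 0, 0, 0],
  [-2, 1, 0, 0, 0, 0, 0],
  [-3, 1.5, 0, 0, 0, 0, 0],
  [-3, 1.5, 0, 0, 0, 0, 0],
])

```text
time: 26.5
position: [0.5954, 0.2364, 0.0703]
tool_rot: [0.037, -0.706, 0.707, -0.027]
ft_force: [-12.2, -0.8, 0.0]
grip_width: 0.0097
```

Call:
drive_tool([
  [0, 0, 0, 0, 0, 0, 14],
  [0, 0, 0, 0, 0, 0, 25],
  [0, 0, 0, 0, 0, 0, 30],
  [0, 0, 0, 0, 0, 0, 30],
  [3, -5, 0, 0, 0, 0, 30],
  [6, -25, 0, 0, 0, 0, 30],
  [6, -60, 0, 0, 0, 0, 30],
  [6, -80, 0, 0, 0, 0, 30],
  [6, -90, 0, 0, 0, 0, 30],
  [6, -90, 0, 0, 0, 0, 30],
])

```text
time: 27.5
position: [0.5967, 0.2367, 0.1635]
tool_rot: [-0.031, 0.707, -0.706, 0.033]
ft_force: [0.4, 0.2, 0.8]
grip_width: 0.0299
```

Call:
drive_tool([
  [30, 0, 0, 0, 0, 0, 0],
  [75, 0, 0, 0, 0, 0, 0],
  [100, 0, 0, 0, 0, 0, 0],
  [100, 0, 0, 0, 0, 0, 0],
  [100, 0, 0, 0, 0, 0, 0],
])

```text
time: 28.0
position: [0.4958, 0.2273, 0.1609]
tool_rot: [0.032, -0.706, 0.706, -0.032]
ft_force: [0.3, -0.5, 0.4]
grip_width: 0.0027
```

Run:
```python
from h import *
b=camera('scene');c=np.array([.697,.2445]);th=np.radians(5.2);A=np.array([[np.cos(th),-np.sin(th)],[np.sin(th),np.cos(th)]])
go((*(c+A@[-.145,0]),.085),95.2)
for t,z in(('tray_handle',.089),('tray_mid',.064)): print([(at('scene',d['location'],z)[:2].round(4),round(d['conf'],2)) for d in mark_of('scene',t)][:3])
u,v=proj('scene',c.tolist()+[.08])[0].astype(int);x0,y0=u-48,v-36
cv2.imwrite('pics/s.png',cv2.resize(b[y0:y0+66,x0:x0+88],(792,594),interpolation=cv2.INTER_CUBIC))
```

```text
t 28.05 pos [0.497  0.2275 0.1612] jaw -84.83 tilt [-0.001 -1.     0.   ] q1,q6 [0.22 1.71] F [ 0.6 -0.6  0.5] w 0.0013
shift [-55.7  76.2   1.2] world turn 0.03 -> tool y turn -0.03
[(array([0.5847, 0.2384]), 0.49)]
[(array([0.6913, 0.229 ]), 0.67), (array([ 0.7267, -0.4014]), 0.63)]
```

View pics/s.png

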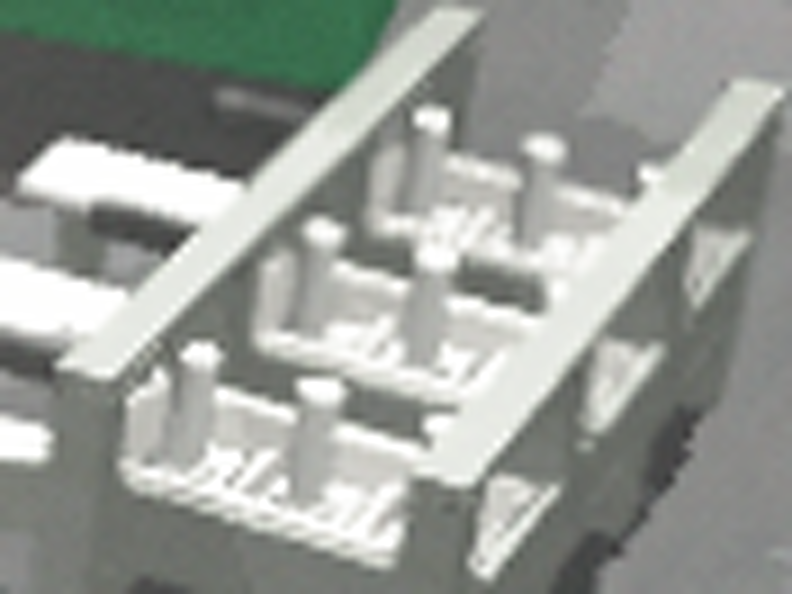

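The crop shows the tray seated like its neighbours. The pins in its handle-end and middle pockets stand at (320,235) and (435,250), and the nose pintle is mostly hidden by the rear bar. I'll push from behind to confirm it's against the stop.

Call:
drive_tool([
  [-30, 0, 0, 0, 0, 0, 0],
  [-50, 20, 1, 0, 0, 0, 0],
  [-50, 55, 1, 0, 0, 0, 0],
  [-50, 76, 1, 0, 0, 0, 0],
  [-50, 81, 1, 0, 0, 0, 0],
  [-50, 81, 1, 0, 0, 0, 0],
  [-54, 81, 1, 0, 0, 0, 0],
  [-58, 81, 1, 0, 0, 0, 0],
  [-62, 81, 1, 0, 0, 0, 0],
  [-65, 81, 1, 0, 0, 0, 0],
])

```text
time: 29.15
position: [0.5613, 0.2324, 0.0816]
tool_rot: [-0.032, 0.706, -0.706, 0.032]
ft_force: [-4.1, 0.4, 2.9]
grip_width: 0.0008
```

Call:
drive_tool([
  [-1, 0, 0, 0, 0, 0, 0],
  [-2, 0, 0, 0, 0, 0, 0],
  [-3, 0, 0, 0, 0, 0, 0],
  [-4, 0, 0, 0, 0, 0, 0],
  [-4, 0, 0, 0, 0, 0, 0],
])

```text
time: 29.65
position: [0.5615, 0.2323, 0.0805]
tool_rot: [0.035, -0.706, 0.707, -0.029]
ft_force: [-7.5, -0.1, 6.1]
grip_width: 0.0005
```

Call:
drive_tool([
  [-2, 0, 0, 0, 0, 0, 0],
  [-4, -1, 0, 0, 0, 0, 0],
  [-6, -1, 0, 0, 0, 0, 0],
  [-6, -1, 0, 0, 0, 0, 0],
])

```text
time: 30.05
position: [0.5626, 0.2326, 0.0804]
tool_rot: [0.038, -0.706, 0.707, -0.026]
ft_force: [-13.9, -0.3, 8.3]
grip_width: 0.0005
```

Call:
drive_tool([
  [10, 0, 0, 0, 0, 0, 0],
  [20, 0, 0, 0, 0, 0, 0],
  [25, -30, 0, 0, 0, 0, 0],
  [25, -80, 0, 0, 0, 0, 0],
  [25, -130, 0, 0, 0, 0, 0],
  [25, -150, 50, 0, 0, 0, 0],
  [25, -150, 100, 0, 0, 0, 0],
  [25, -150, 150, 0, 0, 0, 0],
  [25, -150, 200, 0, 0, 0, 0],
  [25, -150, 250, 0, 0, 0, 0],
])

```text
time: 31.05
position: [0.5689, -0.0167, 0.2322]
tool_rot: [0.031, -0.706, 0.707, -0.033]
ft_force: [0.9, -0.2, 0.1]
grip_width: 0.0003
```

Call:
drive_tool([
  [0, 0, 50, 0, 0, 0, 10],
  [0, 0, 100, 0, 0, 0, 20],
  [0, 0, 150, 0, 0, 0, 20],
  [0, 0, 200, 0, 0, 0, 20],
  [0, 0, 200, 0, 0, 0, 20],
  [0, 0, 200, 0, 0, 0, 20],
])

```text
time: 31.65
position: [0.5862, -0.2154, 0.2314]
tool_rot: [0.03, -0.706, 0.707, -0.031]
ft_force: [0.4, 0.2, -1.1]
grip_width: 0.0194
```

Run:
```python
from h import *
a=np.mean([camera('top').astype(float) for _ in range(6)],0).astype(np.uint8); b=np.mean([camera('scene').astype(float) for _ in range(6)],0).astype(np.uint8)
home=np.array([.696,.2445]);th=np.radians(5.2);A=np.array([[np.cos(th),-np.sin(th)],[np.sin(th),np.cos(th)]])
# rectify to rack plane z, 1 mm/px: rows=-x (home frame), cols=y
def rect(im,cam,z,x0,x1,y0,y1):
  xs=np.arange(x1,x0,-.001);ys=np.arange(y1,y0,-.001)
  X,Y=np.meshgrid(xs,ys,indexing='ij');P=np.stack([X,Y],-1).reshape(-1,2)@A.T+home
  uv=proj(cam,np.c_[P,np.full(len(P),z)]).astype(np.float32).reshape(*X.shape,2)
  return cv2.remap(im,uv[...,0],uv[...,1],cv2.INTER_CUBIC)
for cam,im in(('top',a),('scene',b)):
 for z,x0,x1,n in((.096,-.140,-.072,'handle'),(.078,-.09,.09,'tray')):
  G={k:cv2.cvtColor(rect(im,cam,z,x0,x1,y-.03,y+.03),6).astype(np.float32) for k,y in(('L',.105),('M',0),('R',-.105))}
  w=cv2.createHanningWindow(G['M'].shape[::-1],cv2.CV_32F)
  for p in('LM','RM','LR'): print(cam,n,p,'shift(col -> -y, row -> -x) mm',np.round(cv2.phaseCorrelate(G[p[0]],G[p[1]],w)[0],2),round(cv2.phaseCorrelate(G[p[0]],G[p[1]],w)[1],2))
 # pin tops
 for k,y in(('L',.105),('M',0),('R',-.105)):
  g=cv2.cvtColor(rect(im,cam,.107,-.06,.06,y-.03,y+.03),6)
  print(cam,k,'row means',[int(g[i:i+6,20:40].mean()) for i in range(0,120,8)])
  cv2.imwrite(f'pics/r_{cam}_{k}.png',g)
for cam in('top','scene'):
 for t in('pintle_a_mid','pintle_c_mid'):
  print(cam,[((A.T@(at(cam,d['location'],.08)[:2]-home)*1000).round(0).tolist(),round(d['conf'],2)) for d in mark_of(cam,t)])
```

```text
Traceback (most recent call last):
cv2.error: OpenCV(4.12.0) /io/opencv/modules/imgproc/src/phasecorr.cpp:529: error: (-215:Assertion failed) src1.size == src2.size in function 'phaseCorrelate'
```

Run:
```python
from h import *
a=np.mean([camera('top').astype(float) for _ in range(6)],0).astype(np.uint8); b=np.mean([camera('scene').astype(float) for _ in range(6)],0).astype(np.uint8)
home=np.array([.696,.2445]);th=np.radians(5.2);A=np.array([[np.cos(th),-np.sin(th)],[np.sin(th),np.cos(th)]])
def rect(im,cam,z,x0,x1,y0,y1):
  xs=np.linspace(x1,x0,round((x1-x0)*1000));ys=np.linspace(y1,y0,round((y1-y0)*1000))
  X,Y=np.meshgrid(xs,ys,indexing='ij');P=np.stack([X,Y],-1).reshape(-1,2)@A.T+home
  uv=proj(cam,np.c_[P,np.full(len(P),z)]).astype(np.float32).reshape(*X.shape,2)
  return cv2.remap(im,uv[...,0],uv[...,1],cv2.INTER_CUBIC)
for cam,im in(('top',a),('scene',b)):
 for z,x0,x1,n in((.096,-.140,-.072,'handle'),(.078,-.09,.09,'tray'),(.078,-.04,.06,'inner')):
  G={k:cv2.cvtColor(rect(im,cam,z,x0,x1,y-.03,y+.03),6).astype(np.float32) for k,y in(('L',.105),('M',0),('R',-.105))}
  w=cv2.createHanningWindow(G['M'].shape[::-1],cv2.CV_32F)
  for p in('LM','RM','LR'):
   s,r=cv2.phaseCorrelate(G[p[0]],G[p[1]],w);print(cam,n,p,'col,row mm',np.round(s,2),round(r,2))
 for k,y in(('L',.105),('M',0),('R',-.105)):
  g=cv2.cvtColor(rect(im,cam,.107,-.06,.06,y-.03,y+.03),6)
  print(cam,k,'rows',[int(g[i:i+6,22:38].mean()) for i in range(0,120,6)])
for cam in('top','scene'):
 for t in('pintle_a_mid','pintle_c_mid'):
  print(cam,[((A.T@(at(cam,d['location'],.08)[:2]-home)*1000).round(0).tolist(),round(d['conf'],2)) for d in mark_of(cam,t)])
# handle end profile along x at bar centre, top view
for k,y in(('L',.105),('M',0),('R',-.105)):
  g=cv2.cvtColor(rect(a,'top',.096,-.145,-.065,y-.004,y+.004),6).mean(1); print(k,g[::4].astype(int))
```

```text
top handle LM col,row mm [-1.35 -0.2 ] 0.17
top handle RM col,row mm [-0.02  8.72] 0.14
top handle LR col,row mm [0.48 0.69] 0.09
top tray LM col,row mm [-1.52  1.9 ] 0.37
top tray RM col,row mm [-4.88  2.38] 0.2
top tray LR col,row mm [ 3.83 -0.65] 0.34
top inner LM col,row mm [-0.8   2.18] 0.4
top inner RM col,row mm [-4.51 -0.02] 0.3
top inner LR col,row mm [ 4.01 -1.11] 0.31
top L rows [115, 105, 151, 167, 111, 148, 168, 175, 133, 181, 160, 116, 157, 184, 165, 154, 151, 144, 147, 123]
top M rows [124, 103, 163, 151, 97, 129, 165, 172, 127, 179, 166, 117, 124, 161, 184, 163, 151, 100, 90, 95]
top R rows [115, 100, 151, 167, 102, 118, 151, 178, 129, 177, 181, 128, 141, 171, 166, 154, 166, 154, 156, 116]
scene handle LM col,row mm [-0.71 -0.39] 0.26
scene handle RM col,row mm [-0.13 -0.28] 0.44
scene handle LR col,row mm [ 0.3  -0.21] 0.21
scene tray LM col,row mm [-0.1   0.79] 0.39
scene tray RM col,row mm [-13.09 -27.84] 0.1
scene tray LR col,row mm [0.36 0.13] 0.21
scene inner LM col,row mm [-0.31  0.82] 0.35
scene inner RM col,row mm [ -5.73 -16.08] 0.06
scene inner LR col,row mm [ 6.18 15.24] 0.15
scene L rows [164, 222, 220, 229, 204, 146, 140, 136, 139, 211, 237, 178, 136, 138, 134, 122, 221, 232, 142, 160]
scene M rows [154, 217, 216, 226, 169, 126, 131, 126, 132, 180, 240, 197, 129, 130, 130, 132, 214, 227, 135, 155]
scene R rows [154, 220, 218, 222, 193, 114, 112, 114, 120, 200, 239, 178, 114, 115, 113, 130, 221, 223, 123, 159]
top []
top [([47.0, 2.0], 0.63), ([-71.0, -597.0], 0.48)]
scene [([2.0, -25.0], 0.59), ([-217.0, -278.0], 0.57), ([-270.0, -408.0], 0.52)]
scene []
L [183 104  87 101 106 105 105 103  97 111 108 106 104 111 104 163 192 189
 190 190]
M [ 99 102 104 106 106 108 108 110 110 111 112 114 116 119 122 124 125 128
 131 133]
R [188 116  95  73  53  61  68  71  76  79  82  86  89  91  93  95  97  99
 101 103]
```

```bash
python3 -c "
from h import *
o=get_obs();print(o['time'],o['ft_force']);print(hand_in())"
```

```text
33.05 [ 0.17838241 -1.18573091  0.30323242]
the job is handed in; nothing more can be done
None
```

I stood the steel pintle in the tray's nose pocket and carried the tray level to the free middle bay. There I rested it on the ledge and let go, then slid it home by its handle. I handed the job in at 33 s, with the gripper empty and clear of everything.

**Against the stop:** While I pushed by the handle, the tool stopped dead and held at 12 N. A second push on the handle's end at 7.5–14 N moved it about 1 mm at most, which is about the measuring noise. In the scene view its handle lines up with the neighbouring trays' handles to about 0.4 mm.

**Pintles:** Before lifting the tray I saw all three standing in it. Once it was home I could see two standing; the rear bar mostly hides the one in the nose pocket. The top-camera detector put a pintle at that pocket, and the image brightness there matched the neighbouring trays.

**Checks that disagreed:**
- **Top-camera alignment:** this comparison with the neighbouring trays was poor, with offsets of 2 mm or more, and up to 9 mm at the handles. The arm probably blocked part of that view.
- **Tray centre:** the position worked out from the handle grip and from the end push differed by about 3 mm.
- **Slide force:** during the first part of the slide the handle pressed up on the gripper with about 15 N and drag reached about 14 N. Raising the gripper 3 mm cleared it.

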